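# Split a press-fit housing evenly with a wedge

### The arm

A 6-joint arm with a two-finger parallel gripper is mounted at the origin on a cart in front of the work surface, level with it; the furniture and walls round the work are solid. World frame = base frame: x ahead of the robot, y to its left, z up, the work surface at z = 0. Lengths are in m, angles in degrees, forces in N, time in s.
With the tool pointing down it reaches from about 0.4 to 0.825 m from the base axis. Payload 7 kg.
Tool frame: the origin (TCP) lies where the fingers leave the gripper's body, on its centre line; the fingertips stand 66 mm ahead of it and the grasp point (between the pads) lies 47 mm ahead of it; z points along the fingers, y is the direction in which the jaws open and shut (so a half turn about z gives the same grasp; the last joint's range is limited). The gripper opens to 88 mm and grips with 3 to 60 N. Pads are 19 mm wide; open, the fingers measure 130 mm over their backs; the gripper's body (78 mm by 193 mm) begins 47 mm behind the grasp point.
Start: joints at [83.543, 20.546, 0.682, 0, -70.136, -16.507], TCP at [0.263, 0.621, 0.292] pointing down, gripper open.
Joint ranges: [-176.03, 176.03], [-82.01, 121.73], [-58.28, 71.71], [-173.87, 95.51], [-174.79, -0.11], [-173.66, 173.66]. Speed limits (degrees/s): [136.94, 136.94, 172.46, 180, 180, 180].

### API

Orientations are given as [roll, pitch, yaw] about the fixed x, y, z axes, in that order (R = Rz(yaw) Ry(pitch) Rx(roll)).
In Python, from plant import get_obs, snapshot, close_job gives the robot as it stands.
- The arm moves only by the tool play_rows, never from a script. Its argument "series" is a list of rows, each a list of 5 numbers: the opening in per cent of the stroke, from 0 (shut) to 100 (fully open), then the shift along the tool's x, y, z in m, then the turn about the tool's z in degrees. In form: [[jaw, dx, dy, dz, spin], ...]. A call has 1 to 10 rows; each row is the pose to reach, as a shift and turn from the pose commanded when the call began, along the tool's axes at that moment; what a row does not reach only later rows make up. A row lasts 1/10 s, in which the tool goes at most 50 mm and 8.59 degrees, less where a joint would pass 70% of its speed; a pose out of reach is approached as far as the arm can. A call with a gripper value outside its range is refused whole. The fingers move at their own pace and stop on an object; the grip force is fixed at half the most. Time passes only in rows, so rows that repeat a pose let the fingers close. It gives the time, the measured TCP pose, the force and the opening at its end, in the units of the state.
- get_obs(): the state, without advancing time (a new reading comes with each control period).
- snapshot(name): name is "scene" or "top"; returns a dict with "frame" (480x640x3 uint8, red, green, blue), "z_map" (480x640 float32, m along the optical axis (not along the pixel's ray), 0 where there is no reading), "mtx" (3x3 intrinsics, pixels), "camera_from_world" (4x4, takes a point from world to camera coordinates). Camera axes: x right, y up, looking along -z (the intrinsics and any distortion apply to the point x, -y, -z); pixel columns grow to the right and rows downward; lengths in m; the calibration is good to about 2 mm. A picture is of the moment at which its call begins.
- close_job(): hands the job in, once; it reports no verdict.
The state is a dict: "clock": time; "joint_pos": joint angles; "qvel": joint speeds; "tau": joint torques, N m; "tool_pos": TCP position; "orientation": TCP orientation; "force": force on the tool from outside, world axes, zero at the start; "moment": the same for the moment, N m; "opening": finger opening in m.
Only numpy, scipy, OpenCV 4.12 (cv2) and the standard library are available. Lean on these libraries where they do the work, as an engineer would, in place of code of your own. Each camera call takes 0.05 s, during which the arm holds its last target.

### The job

Take the splitting wedge (the tool with the rectangular handle) from the wooden rack and part the two press-fit housing halves evenly. Push the wedge down into the notch at one end of the seam only about half the length of its blade, then fully home in the notch at the other end, then fully home in the first, so that the halves never get badly askew (one end more than about 6 mm wider open than the other). Let go and leave the wedge standing fully home in the notch; leave the round punch in the rack.

Things in the scene. Friction and masses are not known exactly. Their poses are not given: they have to be found in the camera images.
- wedge: Wedge upright in a rack 60 mm tall, in either of two 22x26 mm openings 72 mm apart along y. Blade 50 mm long, 18 wide (y), 2 thick (x) at the tip growing evenly to 11.5 at the collar. Collar 40 (x) x 34 (y) x 6 tall, its flat underside on the rack and, when home, on the housing's ears; above it a handle 28 (x) x 34 (y), to 110 mm above the tip. Origin: middle of the tip edge; z up the tool. 0.16 kg.
- punch: Round punch in the rack's other opening: round handle 32 mm across and 60 mm tall, its underside on the rack's top, a 10 mm round pin 50 mm long below. Not wanted. Origin: centre of the pin's lower end, z up.
- near_seam (a point): Robot-side half of a lying grey metal cylinder, 68 mm across, top 81 mm up, on a fixed base. Point: on its seam face, mid-seam, level with the ear tops (70 mm up); x square to the seam to the far half, y along the seam, z up. Ears at y = +50 and -50 mm, 28 long. There a V notch, 14 mm wide and 12 deep, leads to the shut seam, clear 50 mm down. Wedge: straight down at x = 0, blade width along y.
- far_seam (a point): Same point and axes on the far half; coincides with near_seam at the start. Both halves give way alike; the wedge opens only the end it is in, to the blade's thickness 12 mm below the ear top (half in: about 4.5 mm; home: about 9). They stay where pushed (friction, no spring); pushing takes about 5 to 20 N. Angle between the y axes = askew, 0.01 rad per 1 mm difference of the ends.

How it is judged:
By the outcome, as a careful person would: the job done as asked, in the order asked, and still so for the second after the job is handed in, with the robot touching nothing.
It also fails if it takes over 48 s, if anything falls off the work surface, if the arm or the gripper's body presses on something with over 40 N, if the wrist force passes 120 N, or if a joint passes its speed limit or range.

## Working session

There is one attempt and no reset: what is moved stays moved. The work goes in short steps, Python scripts to look and compute and a tool call to move; the robot and the scene stay as the last step left them, time stands still between calls to the robot, and variables do not carry over. Pictures are saved under pics/ and viewed, and the job is handed in when it is done.

Besides the shell and the picture viewer there is one more tool, called by a JSON object that holds its "api" and its "payload". play_rows: Moves the arm, as the interface text tells. Its arguments: {"type":"object","properties":{"series":{"type":"array"}},"required":["series"]}

```bash
ls; mkdir -p pics; python3 - <<'E'
from plant import *
import cv2,numpy as np
o=get_obs();print(o)
for n in("scene","top"):
    s=snapshot(n);cv2.imwrite(f"pics/{n}0.png",s["frame"][:,:,::-1]);np.savez(f"{n}0.npz",**s)
    print(n,s["mtx"],s["camera_from_world"])
E
```

```text
pics
{'clock': 0.0, 'joint_pos': array([ 8.35424251e+01,  2.05906027e+01,  6.34086050e-01, -1.99371953e-02,
       -7.01338966e+01, -1.65071291e+01]), 'qvel': array([ 0.04450328,  0.0194877 , -0.05625008,  0.04137688, -0.02276984,
       -0.11239478]), 'tau': array([ 1.81686799e-03, -5.82721066e+01,  2.93052292e+01,  6.99724495e+00,
        6.83402453e-03, -1.74524512e-04]), 'tool_pos': array([0.26322788, 0.62115789, 0.29123493]), 'orientation': array([ 1.79907987e+02, -7.72220842e-03, -2.29714877e+01]), 'force': array([-0.83110713,  0.09361772, -0.06116453]), 'moment': array([-0.0177763 , -0.03334822, -0.02376436]), 'opening': 0.08742673650325418}
scene [[477.43269914   0.         317.56644671]
 [  0.         477.43269914 237.30036515]
 [  0.           0.           1.        ]] [[ 0.60772194 -0.79414861  0.00142679 -0.49834945]
 [ 0.60046494  0.46067989  0.65361754 -0.27512881]
 [-0.51972675 -0.39636098  0.75682368 -0.69573619]
 [ 0.          0.          0.          1.        ]]
top [[615.9503716    0.         311.73032247]
 [  0.         615.9503716  240.23238876]
 [  0.           0.           1.        ]] [[-0.01159962 -0.99990267 -0.00775292 -0.17732514]
 [ 0.98627436 -0.01271796  0.16462423 -0.56748359]
 [-0.16470681 -0.00573692  0.98632589 -0.843155  ]
 [ 0.          0.          0.          1.        ]]
```

View pics/scene0.png

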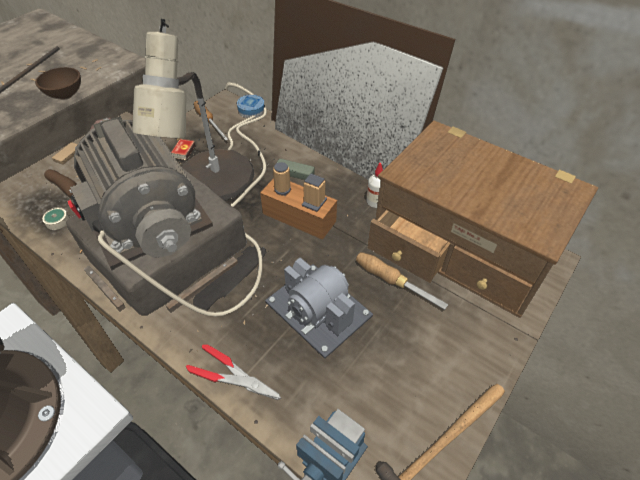

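View pics/top0.png

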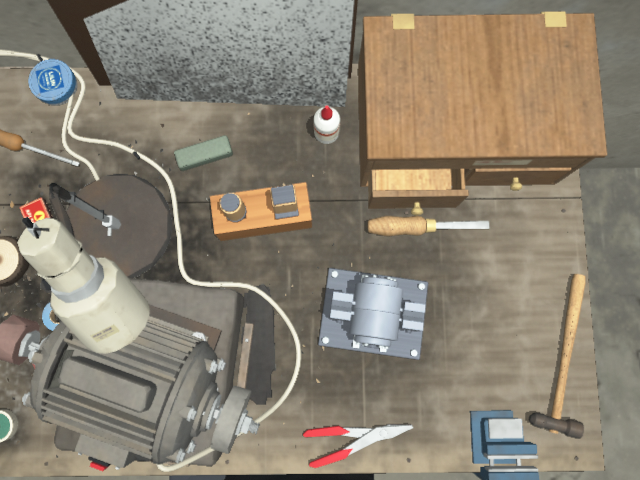

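```bash
cat > h.py <<'E'
import numpy as np
def pts(s):
    K=s["mtx"];T=s["camera_from_world"];z=s["z_map"].astype(float)
    v,u=np.mgrid[:480,:640]
    X=(u-K[0,2])/K[0,0]*z;Y=-(v-K[1,2])/K[1,1]*z
    c=np.stack([X,Y,-z],-1)
    w=(c-T[:3,3])@T[:3,:3]
    w[z==0]=np.nan
    return w
def proj(s,p):
    K=s["mtx"];T=s["camera_from_world"];c=T[:3,:3]@np.asarray(p,float)+T[:3,3]
    return K[0,0]*c[0]/-c[2]+K[0,2],-K[1,1]*c[1]/-c[2]+K[1,2]
E
python3 - <<'E'
import cv2,numpy as np
from h import *
s=np.load("top0.npz");w=pts(s)
f=s["frame"][:,:,::-1]
a=cv2.resize(f[170:250,200:320],None,fx=5,fy=5,interpolation=cv2.INTER_CUBIC)
b=cv2.resize(f[260:365,310:435],None,fx=5,fy=5,interpolation=cv2.INTER_CUBIC)
cv2.imwrite("pics/a.png",a);cv2.imwrite("pics/b.png",b)
s2=np.load("scene0.npz");g=s2["frame"][:,:,::-1]
cv2.imwrite("pics/c.png",cv2.resize(g[150:360,250:385],None,fx=2.8,fy=2.8,interpolation=cv2.INTER_CUBIC))
for p in [(285,195),(231,202),(342,305),(411,316),(378,310),(333,345),(262,205),(260,270)]:
    print(p,w[p[1],p[0]])
E
```

```text
(285, 195) [ 0.614322   -0.14970083  0.12222543]
(231, 202) [ 0.60581396 -0.07751597  0.1217643 ]
(342, 305) [ 0.47062868 -0.22546436  0.06195857]
(411, 316) [ 0.45435037 -0.32123415  0.05980741]
(378, 310) [ 0.46217647 -0.27359501  0.07984036]
(333, 345) [ 0.4156555  -0.21335542  0.0094699 ]
(262, 205) [ 0.61518046 -0.11352377  0.06012475]
(260, 270) [ 0.52825732 -0.1055579   0.00180312]
```

View pics/a.png

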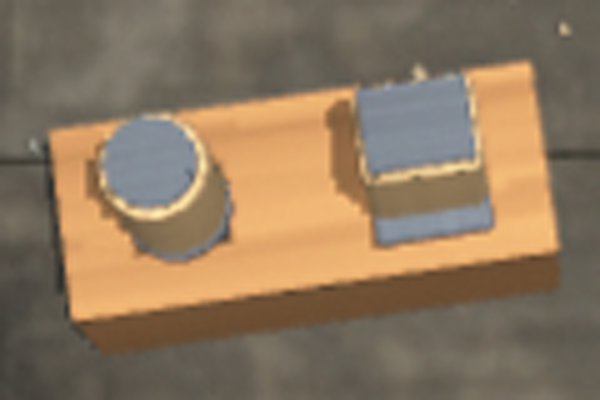

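View pics/b.png

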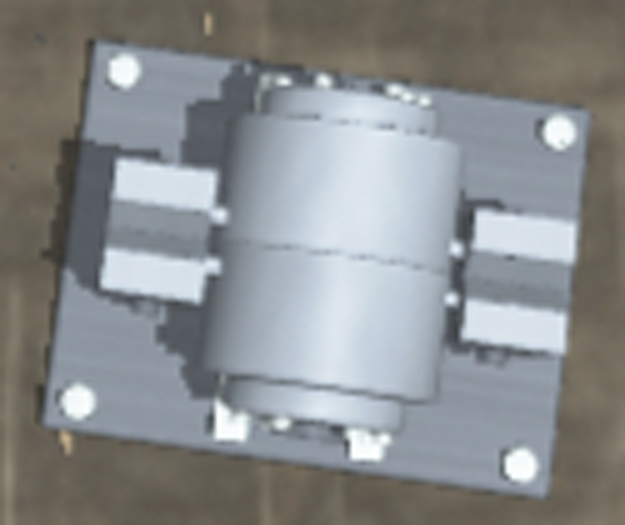

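View pics/c.png

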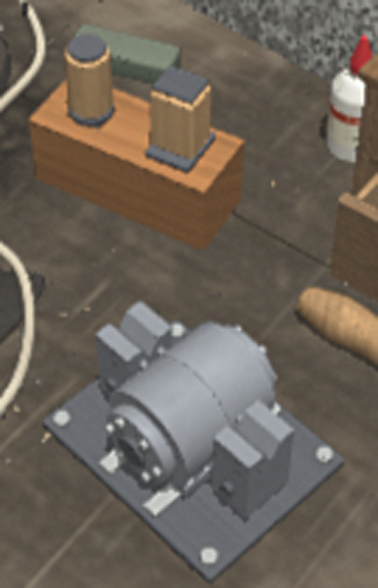

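```bash
cat > m.py <<'E'
import cv2,numpy as np,sys
from h import *
def rect(P):
    r=cv2.minAreaRect((P[:,:2]*1000).astype(np.float32));return r
for n in("top0","scene0"):
    s=np.load(n+".npz");w=pts(s);x,y,z=w[...,0],w[...,1],w[...,2]
    print(n)
    reg=(x>.55)&(x<.67)&(y>-.2)&(y<-.04)
    for nm,sel in (("wedge",reg&(y<-.115)&(z>.116)&(z<.128)),("punch",reg&(y>-.115)&(z>.116)&(z<.128)),("rack",reg&(z>.054)&(z<.064)),
      ("collar",reg&(y<-.115)&(z>.0645)&(z<.07))):
        P=w[sel];print(nm,len(P),rect(P),P.mean(0).round(4),np.median(P[:,2]).round(4))
    reg=(x>.38)&(x<.56)&(y>-.36)&(y<-.18)
    P=w[reg&(z>.004)&(z<.014)];print("base",len(P),rect(P),np.median(P[:,2]))
    for nm,c in(("earL",y>-.248),("earR",y<-.30)):
        P=w[reg&c&(z>.066)&(z<.075)];print(nm,len(P),rect(P),P.mean(0).round(4),np.median(P[:,2]).round(4))
E
python3 m.py
```

```text
top0
wedge 415 ((614.7470703125, -146.6944580078125), (25.271047592163086, 31.55609703063965), 7.645297050476074) [ 0.6148 -0.1465  0.1206] 0.1208
punch 323 ((604.1761474609375, -75.12242889404297), (27.546772003173828, 27.799028396606445), 70.39593505859375) [ 0.6049 -0.0754  0.1204] 0.1207
rack 2389 ((610.79052734375, -110.61929321289062), (57.43776321411133, 140.05453491210938), 7.499595642089844) [ 0.6062 -0.1091  0.0608] 0.0609
collar 122 ((598.8550415039062, -139.50119018554688), (56.66559982299805, 31.145124435424805), 70.63512420654297) [ 0.5993 -0.1483  0.0668] 0.0669
base 3681 ((470.10784912109375, -270.0493469238281), (179.48822021484375, 179.1537628173828), 89.71935272216797) 0.008797330130550514
earL 547 ((455.8760986328125, -228.13929748535156), (39.734230041503906, 64.53935241699219), 89.85723876953125) [ 0.4642 -0.229   0.0702] 0.0703
earR 491 ((463.6043395996094, -317.9544677734375), (39.933624267578125, 54.5252799987793), 83.00289916992188) [ 0.4572 -0.3199  0.0701] 0.0703
scene0
wedge 173 ((615.3782348632812, -148.13275146484375), (26.03380012512207, 30.23436164855
[... 212 characters left out ...]
10.4857788085938, -111.8762435913086), (59.571197509765625, 142.7576446533203), 7.651548385620117) [ 0.6027 -0.1173  0.0598] 0.0601
collar 94 ((610.0632934570312, -156.42837524414062), (28.10991668701172, 49.06229019165039), 54.168819427490234) [ 0.6053 -0.154   0.0665] 0.0664
base 2104 ((478.8831481933594, -277.6585693359375), (151.0682830810547, 152.30955505371094), 81.76045227050781) 0.008370186738856674
earL 269 ((459.12689208984375, -229.1595458984375), (38.378047943115234, 58.296607971191406), 89.0333023071289) [ 0.4669 -0.2273  0.0698] 0.0699
earR 403 ((464.15997314453125, -320.39532470703125), (40.77397155761719, 58.43764114379883), 89.66494750976562) [ 0.4592 -0.3189  0.0698] 0.0699
```

```bash
cat > m2.py <<'E'
import cv2,numpy as np,sys
from h import *
def onplane(s,uv,z0):
    K=s["mtx"];T=s["camera_from_world"];uv=np.asarray(uv,float)
    d=np.stack([(uv[:,0]-K[0,2])/K[0,0],-(uv[:,1]-K[1,2])/K[1,1],-np.ones(len(uv))],-1)@T[:3,:3]
    c=-T[:3,:3].T@T[:3,3]
    return c+d*((z0-c[2])/d[:,2])[:,None]
for n in("top0","scene0"):
    s=np.load(n+".npz");w=pts(s);x,y,z=w[...,0],w[...,1],w[...,2]
    g=cv2.cvtColor(s["frame"],cv2.COLOR_RGB2GRAY)
    reg=(x>.38)&(x<.56)&(y>-.36)&(y<-.18)&(z>.066)&(z<.075)
    m=reg.astype(np.uint8)
    k,lab,st,ce=cv2.connectedComponentsWithStats(m,connectivity=4)
    C={}
    for i in range(1,k):
        if st[i,4]<40: continue
        v,u=np.where(lab==i)
        P=onplane(s,np.c_[u,v],.070)
        r=cv2.minAreaRect((P[:,:2]*1000).astype(np.float32))
        print(n,i,len(P),"px",ce[i].round(1),"mean",P.mean(0).round(4),"rect",np.round(r[0],1),np.round(r[1],1),round(r[2],1),"g",g[v,u].mean().round())
E
python3 m2.py
python3 - <<'E'
# height map for obstacles
import numpy as np
from h import *
H={}
W=np.concatenate([pts(np.load(n)).reshape(-1,3) for n in("top0.npz","scene0.npz")])
W=W[~np.isnan(W[:,0])]
for xi in np.arange(1.0,0.05,-.05):
    print("%.2f"%xi,end=" ")
    for yi in np.arange(.75,-.56,-.05):
        q=W[(abs(W[:,0]-xi)<.025)&(abs(W[:,1]-yi)<.025)]
        print("%4d"%(np.percentile(q[:,2],98)*1000) if len(q)>5 else "   .",end="")
    print()
print("y",np.arange(.75,-.56,-.05).round(2))
E
```

```text
top0 1 168 px [380.9 280.9] mean [ 0.5028 -0.2798  0.07  ] rect [ 503.8 -279.1] [36.5 11.7] 81.5 g 195.0
top0 2 322 px [359.7 308. ] mean [ 0.4659 -0.2494  0.07  ] rect [ 465.3 -249.2] [11.2 71.7] 79.4 g 150.0
top0 4 260 px [394.7 312.8] mean [ 0.4587 -0.2974  0.07  ] rect [ 457.8 -296.2] [10.8 71.4] 81.2 g 184.0
top0 7 212 px [342.3 298.1] mean [ 0.4797 -0.2257  0.07  ] rect [ 479.  -225.5] [27.9 16. ] 81.2 g 199.0
top0 14 218 px [413.9 308.1] mean [ 0.4647 -0.3241  0.07  ] rect [ 464.6 -324.2] [28.2 15.2] 83.6 g 199.0
top0 16 205 px [340.  313.8] mean [ 0.4581 -0.2222  0.07  ] rect [ 458.5 -222.2] [28.  14.5] 81.2 g 202.0
top0 25 208 px [412.2 324.1] mean [ 0.4428 -0.3208  0.07  ] rect [ 443.2 -320.8] [28.7 14.3] 81.2 g 201.0
top0 41 187 px [373.1 340.8] mean [ 0.4209 -0.2667  0.07  ] rect [ 420.  -266.4] [38.5 12.6] 81.8 g 188.0
scene0 1 132 px [302.2 264.9] mean [ 0.4796 -0.2279  0.07  ] rect [ 478.9 -228. ] [30.3 17.1] 81.5 g 146.0
scene0 3 121 px [291.9 272.7] mean [ 0.4566 -0.2245  0.07  ] rect [ 456.7 -224.9] [31.1 13.9] 78.4 g 144.0
scene0 4 590 px [317.8 293.2] mean [ 0.450
[... 1912 characters left out ...]
 1   2  18  20   4  98 204 235 250 245 222   5  10  12  13   3  97  98  21  24
0.25 -366-763-764-764-763-762 -91   0   2   2   3   4   4  16  85 166  95   3   3  13  12   3   3  97  98   4   3
0.20 -763-762-763-763-764-763-763-762-762-764-763-764-763-763-764-764-763-765   .   .   .   .   .  81  71   .   .
0.15    .   .   .   .   .   .   .   .   .   .   .   .   2   2   2   2   2   2   2-290-319-327   .   .   .   .   .
0.10    .   .-760-759-758-759-761-761-760-762-760-666   2   2  33  43 163  14   2   .   .   .-760-761-762-760-762
y [ 0.75  0.7   0.65  0.6   0.55  0.5   0.45  0.4   0.35  0.3   0.25  0.2
  0.15  0.1   0.05 -0.   -0.05 -0.1  -0.15 -0.2  -0.25 -0.3  -0.35 -0.4
 -0.45 -0.5  -0.55]
```

```bash
cat > m3.py <<'E'
import cv2,numpy as np
from h import *
th=np.radians(-8.65);ex=np.array([np.cos(th),np.sin(th),0]);ey=np.array([-np.sin(th),np.cos(th),0])
for n in("top0","scene0"):
    s=np.load(n+".npz");g=cv2.cvtColor(s["frame"],cv2.COLOR_RGB2GRAY).astype(np.float32)
    for nm,c in (("L",[.4683,-.2252,.07]),("R",[.4533,-.3236,.07])):
        xs=np.arange(-28,28.1,.5)/1000
        def prof(axis,other,ts,os):
            out=[]
            for t in ts:
                uv=np.array([proj(s,np.array(c)+axis*t+other*o) for o in os],np.float32)
                out.append(cv2.remap(g,uv[:,0].reshape(1,-1),uv[:,1].reshape(1,-1),cv2.INTER_LINEAR).mean())
            return np.array(out)
        p=prof(ex,ey,xs,np.arange(-8,8.1,1)/1000);d=np.gradient(cv2.GaussianBlur(p.reshape(-1,1),(1,5),0).ravel())
        pk=[(round(xs[i]*1000,1),round(float(d[i]),1)) for i in range(1,len(d)-1) if abs(d[i])>2.0 and abs(d[i])>=abs(d[i-1]) and abs(d[i])>abs(d[i+1])]
        print(n,nm,"x",pk)
        for o in(-.013,.013):
            p=prof(ey,ex,xs,np.arange(-3,3.1,1)/1000+o);d=np.gradient(cv2.GaussianBlur(p.reshape(-1,1),(1,5),0).ravel())
            pk=[(round(xs[i]*1000,1),round(float(d[i]),1)) for i in range(1,len(d)-1) if abs(d[i])>3 and abs(d[i])>=abs(d[i-1]) and abs(d[i])>abs(d[i+1])]
            print("   y@",o,pk)
E
python3 m3.py
```

```text
top0 L x [(np.float64(-20.0), -4.2), (np.float64(-17.0), 24.5), (np.float64(-6.0), -16.8), (np.float64(0.5), 3.1), (np.float64(8.0), 14.2), (np.float64(19.0), -20.6), (np.float64(22.5), 3.7)]
   y@ -0.013 [(np.float64(-19.5), -3.6), (np.float64(-17.0), -3.9), (np.float64(-13.0), 23.1), (np.float64(15.5), -25.5), (np.float64(22.5), 4.3), (np.float64(25.5), -10.3)]
   y@ 0.013 [(np.float64(-17.5), -4.5), (np.float64(-13.0), 23.4), (np.float64(15.0), -27.9), (np.float64(25.5), -6.2)]
top0 R x [(np.float64(-23.0), -3.2), (np.float64(-20.0), -6.9), (np.float64(-17.0), 24.3), (np.float64(-6.0), -17.0), (np.float64(0.0), 2.8), (np.float64(8.0), 15.8), (np.float64(19.0), -15.5), (np.float64(22.0), 2.0)]
   y@ -0.013 [(np.float64(-13.5), 21.3), (np.float64(14.5), -26.8), (np.float64(19.5), 14.2)]
   y@ 0.013 [(np.float64(-13.5), 23.3), (np.float64(14.5), -30.2), (np.float64(20.0), 14.1)]
scene0 L x [(np.float64(-16.5), 13.5), (np.float64(-5.5), -7.9), (np.float64(9.0), 6.0), (np.float64(20.0), -12.5)]
   y@ -0.013 [(np.float64(-26.0), -3.0), (np.float64(-19.5), -4.3), (np.float64(-13.5), 10.7), (np.float64(14.5), -11.0)]
   y@ 0.013 [(np.float64(-24.5), -5.2), (np.float64(-13.5), 11.4), (np.float64(14.5), -10.3)]
scene0 R x [(np.float64(-16.5), 14.2), (np.float64(-5.5), -8.3), (np.float64(9.0), 6.4), (np.float64(20.0), -6.3), (np.float64(25.5), -6.5)]
   y@ -0.013 [(np.float64(-14.0), 12.4), (np.float64(13.5), -4.8)]
   y@ 0.013 [(np.float64(-14.0), 12.7), (np.float64(14.0), -5.3)]
```

{"api": "play_rows", "payload": {"series": [[100, 0, 0, -0.05, 0], [100, 0, 0, -0.1, 0], [100, 0, 0, -0.15, 0], [100, 0, 0, -0.2, 0], [100, 0, 0, -0.2, -4]]}}

```text
clock: 0.6
tool_pos: [0.2643, 0.6219, 0.5006]
orientation: [-179.3, -0.0, -19.0]
force: [0.5, 0.5, 1.6]
opening: 0.0877
```

```bash
cat > go.py <<'E'
import sys,numpy as np
from plant import get_obs
def go(x,y,z,yaw):
    o=get_obs();p=o["tool_pos"];c=np.radians(o["orientation"][2])
    d=np.array([x-p[0],y-p[1]]);sp=-((yaw-o["orientation"][2]+180)%360-180)
    print("t",round(o["clock"],2),"pos",p.round(4),"rpy",o["orientation"].round(2),"F",o["force"].round(1),"j",o["joint_pos"].round(1),"open",o["opening"].round(4))
    print("dx %.4f dy %.4f dz %.4f spin %.2f"%(d@[np.cos(c),np.sin(c)],d@[np.sin(c),-np.cos(c)],p[2]-z,sp))
if __name__=="__main__": go(*map(float,sys.argv[1:5]))
E
python3 go.py .615 -.147 .53 -82.3
```

```text
Traceback (most recent call last):
  File "go.py", line 8, in <module>
    if __name__=="__main__": go(*map(float,sys.argv[1:5]))
                             ~~^^^^^^^^^^^^^^^^^^^^^^^^^^^
  File "go.py", line 6, in go
    print("t",round(o["clock"],2),"pos",p.round(4),"rpy",o["orientation"].round(2),"F",o["force"].round(1),"j",o["joint_pos"].round(1),"open",o["opening"].round(4))
                                                                                                                                              ^^^^^^^^^^^^^^^^^^
AttributeError: 'float' object has no attribute 'round'
```

```bash
sed -i 's/o\["opening"\].round(4)/round(o["opening"],4)/' go.py
python3 go.py .615 -.147 .53 -82.3
```

```text
t 0.6 pos [0.2643 0.6219 0.5006] rpy [-1.7933e+02 -1.0000e-02 -1.8960e+01] F [0.5 0.5 1.6] j [ 83.5  17.6  22.6   0.2 -94.3 -12.5] open 0.0877
dx 0.5814 dy 0.6133 dz -0.0294 spin 63.34
```

{"api": "play_rows", "payload": {"series": [[100, 0.02, 0.02, -0.035, 5], [100, 0.58, 0.613, -0.035, 63], [100, 0.58, 0.613, -0.035, 63], [100, 0.58, 0.613, -0.035, 63], [100, 0.58, 0.613, -0.035, 63], [100, 0.58, 0.613, -0.035, 63], [100, 0.58, 0.613, -0.035, 63], [100, 0.58, 0.613, -0.035, 63], [100, 0.58, 0.613, -0.035, 63], [100, 0.58, 0.613, -0.035, 63]]}}

```text
clock: 1.6
tool_pos: [0.4617, 0.1842, 0.5272]
orientation: [-180.0, 0.0, -81.9]
force: [0.9, 1.1, -0.2]
opening: 0.0877
```

```bash
python3 go.py .615 -.147 .53 -82.3
```

```text
t 1.6 pos [0.4617 0.1842 0.5272] rpy [-1.800e+02  2.000e-02 -8.195e+01] F [ 0.9  1.1 -0.2] j [ 44.4  -0.3   4.5  -0.  -94.8 -36.4] open 0.0877
dx 0.3494 dy -0.1054 dz -0.0028 spin 0.35
```

{"api": "play_rows", "payload": {"series": [[100, 0.349, -0.105, 0, 0], [100, 0.349, -0.105, 0, 0], [100, 0.349, -0.105, 0, 0], [100, 0.349, -0.105, 0, 0], [100, 0.349, -0.105, 0, 0], [100, 0.349, -0.105, 0, 0], [100, 0.349, -0.105, 0, 0], [100, 0.349, -0.105, 0.03, 0], [100, 0.349, -0.105, 0.08, 0], [100, 0.349, -0.105, 0.12, 0]]}}

```text
clock: 2.6
tool_pos: [0.6139, -0.1455, 0.4038]
orientation: [179.9, 0.1, -82.1]
force: [-0.3, 0.7, -0.4]
opening: 0.0873
```

```bash
python3 go.py .615 -.147 .23 -82.3
```

```text
t 2.6 pos [ 0.6139 -0.1455  0.4038] rpy [ 1.7988e+02  6.0000e-02 -8.2070e+01] F [-0.3  0.7 -0.4] j [  4.3  13.8   5.5  -0.1 -81.9   3.6] open 0.0873
dx 0.0016 dy -0.0008 dz 0.1738 spin 0.23
```

```bash
python3 - <<'E'
from plant import *
import cv2,numpy as np
for n in("scene","top"):
    s=snapshot(n);cv2.imwrite(f"pics/{n}1.png",s["frame"][:,:,::-1]);np.savez(f"{n}1.npz",**s)
E
```

```text
(no output)
```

View pics/scene1.png

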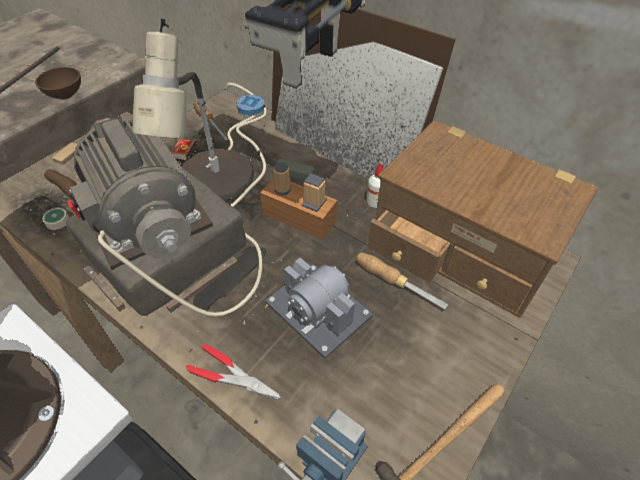

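View pics/top1.png

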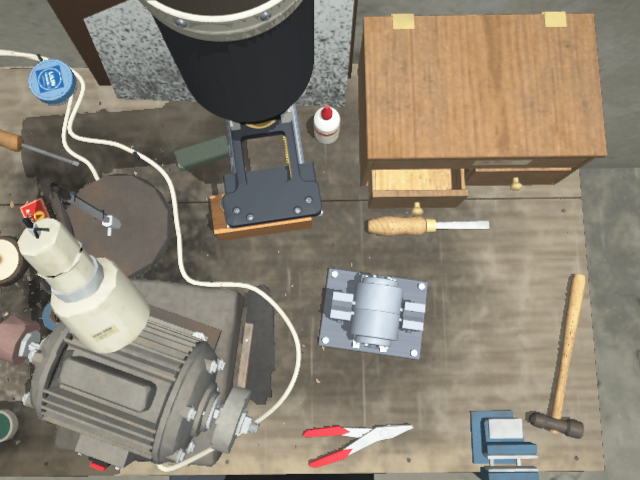

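```bash
python3 - <<'E'
import numpy as np
from h import *
for n in("top","scene"):
    a=np.load(n+"0.npz");b=np.load(n+"1.npz");w=pts(b)
    m=(b["z_map"]>0)&(b["z_map"]<a["z_map"]-.03)
    P=w[m]
    print(n,len(P))
    for lo in np.arange(.3,1.,.05):
        q=P[(P[:,2]>=lo)&(P[:,2]<lo+.05)]
        if len(q): print("z%.2f"%lo,len(q),q.min(0).round(3),q.max(0).round(3))
E
```

```text
top 23473
z0.40 7385 [ 0.511 -0.194  0.41 ] [ 0.626 -0.111  0.45 ]
z0.45 150 [ 0.575 -0.183  0.45 ] [ 0.604 -0.121  0.5  ]
z0.50 1809 [ 0.566 -0.189  0.5  ] [ 0.609 -0.103  0.55 ]
z0.55 4752 [ 0.566 -0.19   0.55 ] [ 0.612 -0.101  0.6  ]
z0.60 5961 [ 0.566 -0.19   0.6  ] [ 0.611 -0.104  0.649]
z0.65 3416 [ 0.563 -0.18   0.654] [ 0.579 -0.107  0.678]
scene 5230
z0.30 218 [ 0.552 -0.165  0.338] [ 0.673 -0.129  0.35 ]
z0.35 977 [ 0.546 -0.166  0.35 ] [ 0.679 -0.128  0.4  ]
z0.40 4035 [ 0.513 -0.198  0.4  ] [ 0.706 -0.115  0.449]
```

{"api": "play_rows", "payload": {"series": [[100, 0.001, 0, 0.04, 0], [100, 0.001, 0, 0.08, 0], [100, 0.001, 0, 0.12, 0], [100, 0.001, 0, 0.15, 0], [100, 0.001, 0, 0.17, 0], [100, 0.001, 0, 0.18, 0], [100, 0.001, 0, 0.18, 0]]}}

```text
clock: 3.4
tool_pos: [0.6151, -0.1455, 0.2276]
orientation: [180.0, -0.0, -81.9]
force: [0.1, -0.7, -0.2]
opening: 0.0871
```

```bash
python3 go.py .615 -.147 .14 -82.3;  python3 - <<'E'
from plant import *
import cv2,numpy as np
for n in("scene",):
    s=snapshot(n);cv2.imwrite(f"pics/{n}2.png",s["frame"][:,:,::-1]);np.savez(f"{n}2.npz",**s)
E
```

```text
t 3.4 pos [ 0.6151 -0.1455  0.2276] rpy [ 1.7998e+02 -2.0000e-02 -8.1930e+01] F [ 0.1 -0.7 -0.2] j [  4.4  19.2 -10.1   0.  -60.7   3.7] open 0.0871
dx 0.0015 dy 0.0003 dz 0.0876 spin 0.37
```

View pics/scene2.png

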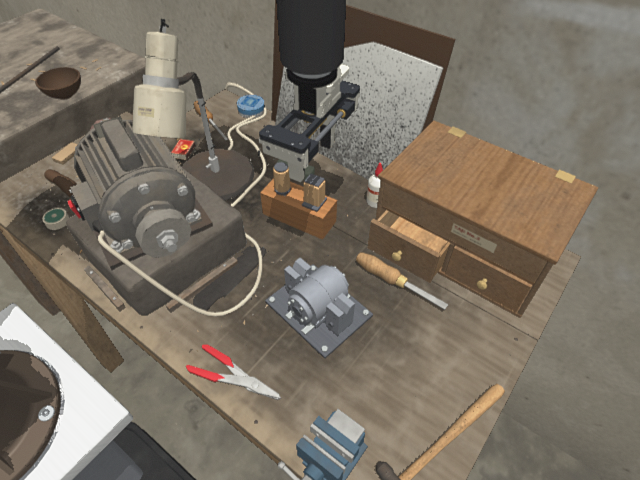

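{"api": "play_rows", "payload": {"series": [[100, 0.0015, 0, 0.04, 0], [100, 0.0015, 0, 0.075, 0], [100, 0.0015, 0, 0.0875, 0], [100, 0.0015, 0, 0.0875, 0], [100, 0.0015, 0, 0.0875, 0]]}}

```text
clock: 3.95
tool_pos: [0.6162, -0.1472, 0.1418]
orientation: [-179.9, -0.1, -81.9]
force: [-0.2, 0.6, 0.2]
opening: 0.0877
```

{"api": "play_rows", "payload": {"series": [[0, 0, 0, 0, 0], [0, 0, 0, 0, 0], [0, 0, 0, 0, 0], [0, 0, 0, 0, 0], [0, 0, 0, 0, 0], [0, 0, 0, 0, 0], [0, 0, 0, 0, 0]]}}

```text
clock: 4.65
tool_pos: [0.6147, -0.1471, 0.1396]
orientation: [180.0, 0.0, -82.0]
force: [-1.1, -0.9, 0.1]
opening: 0.0369
```

```bash
python3 go.py .615 -.147 .14 -82.3
```

```text
t 4.65 pos [ 0.6147 -0.1471  0.1396] rpy [180.     0.   -81.97] F [-1.1 -0.9  0.1] j [  4.2  24.1 -15.6  -0.  -50.3   3.8] open 0.0369
dx -0.0001 dy -0.0003 dz -0.0004 spin 0.33
```

Still closing (0.0369 > 0.028).

{"api": "play_rows", "payload": {"series": [[0, 0, 0, 0, 0], [0, 0, 0, 0, 0], [0, 0, 0, 0, 0], [0, 0, 0, 0, 0]]}}

```text
clock: 5.05
tool_pos: [0.6149, -0.1471, 0.1396]
orientation: [-180.0, -0.0, -82.0]
force: [0.2, -0.2, -0.8]
opening: 0.0276
```

```bash
python3 go.py .615 -.147 .14 -82.3
```

```text
t 5.05 pos [ 0.6149 -0.1471  0.1396] rpy [-179.99   -0.    -81.96] F [ 0.2 -0.2 -0.8] j [  4.2  24.1 -15.6  -0.  -50.3   3.8] open 0.0276
dx -0.0001 dy -0.0001 dz -0.0004 spin 0.34
```

{"api": "play_rows", "payload": {"series": [[0, 0, 0, -0.02, 0], [0, 0, 0, -0.05, 0], [0, 0, 0, -0.085, 0], [0, 0, 0, -0.11, 0], [0, 0, 0, -0.11, 0], [0, 0, 0, -0.11, 0]]}}

```text
clock: 5.65
tool_pos: [0.6144, -0.147, 0.2496]
orientation: [-180.0, 0.0, -82.0]
force: [-0.4, 0.3, -3.4]
opening: 0.0274
```

```bash
python3 go.py .4697 -.2247 .24 -98.65
```

```text
t 5.65 pos [ 0.6144 -0.147   0.2496] rpy [-1.7999e+02  3.0000e-02 -8.1980e+01] F [-0.4  0.3 -3.4] j [  4.2  18.2  -8.5  -0.  -63.3   3.8] open 0.0274
dx 0.0568 dy 0.1541 dz 0.0096 spin 16.67
```

{"api": "play_rows", "payload": {"series": [[0, 0.012, 0.035, 0, 4], [0, 0.025, 0.07, 0, 8], [0, 0.04, 0.11, 0, 12.5], [0, 0.052, 0.14, 0, 16.5], [0, 0.0568, 0.154, 0, 16.7], [0, 0.0568, 0.154, 0, 16.7], [0, 0.0568, 0.154, 0, 16.7], [0, 0.0568, 0.154, 0, 16.7]]}}

```text
clock: 6.45
tool_pos: [0.471, -0.2245, 0.2491]
orientation: [180.0, -0.0, -98.6]
force: [0.6, -0.6, -3.2]
opening: 0.028
```

```bash
python3 go.py .4697 -.2247 .22 -98.65;  python3 - <<'E'
from plant import *
import cv2,numpy as np
for n in("scene","top"):
    s=snapshot(n);cv2.imwrite(f"pics/{n}3.png",s["frame"][:,:,::-1]);np.savez(f"{n}3.npz",**s)
f=s["frame"][:,:,::-1]
g=np.load("scene3.npz")["frame"][:,:,::-1]
cv2.imwrite("pics/s3c.png",cv2.resize(g[170:360,230:400],None,fx=3,fy=3,interpolation=cv2.INTER_CUBIC))
E
```

```text
t 6.45 pos [ 0.471  -0.2245  0.2491] rpy [179.97  -0.   -98.61] F [ 0.6 -0.6 -3.2] j [ -3.9   8.1 -22.1  -0.  -59.9  -4.7] open 0.028
dx 0.0004 dy 0.0012 dz 0.0291 spin 0.04
```

View pics/s3c.png

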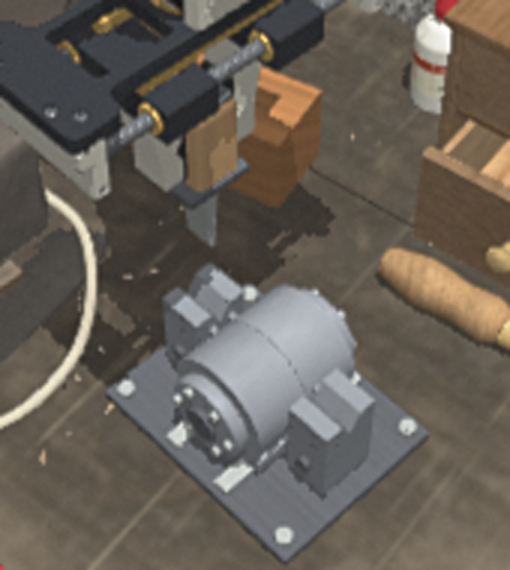

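View pics/top3.png

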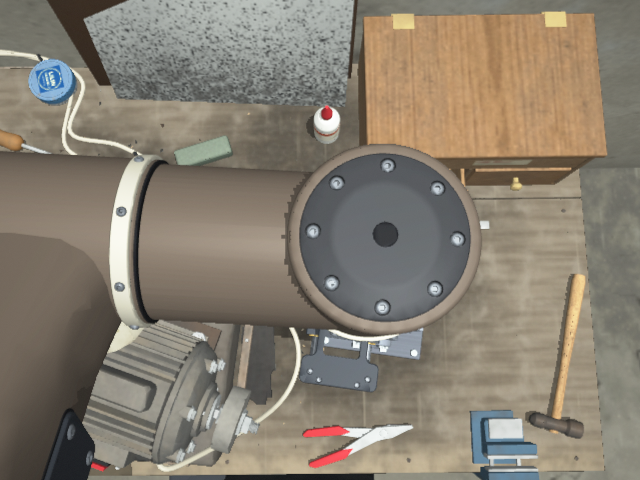

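```bash
python3 - <<'E'
import numpy as np,cv2
from h import *
s=np.load("scene3.npz")
th=np.radians(-8.61);ex=np.array([np.cos(th),np.sin(th),0]);ey=np.array([-np.sin(th),np.cos(th),0])
c=np.array([.471,-.2245,.2491-.130])
img=s["frame"][:,:,::-1].copy()
S=6;o=(260,190)
crop=cv2.resize(img[190:270,260:350],None,fx=S,fy=S,interpolation=cv2.INTER_CUBIC)
P=[(x,y,0) for x in(-.001,.001) for y in(-.009,.009)]+[(x,y,.05) for x in(-.02,.02) for y in(-.017,.017)]
for p in P:
    q=proj(s,c+ex*p[0]+ey*p[1]+[0,0,p[2]]);q=((np.array(q)-o+.5)*S).astype(int)
    cv2.circle(crop,tuple(int(v) for v in q),3,(0,0,255),-1)
cv2.imwrite("pics/chk3.png",crop)
E
```

```text
(no output)
```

View pics/chk3.png

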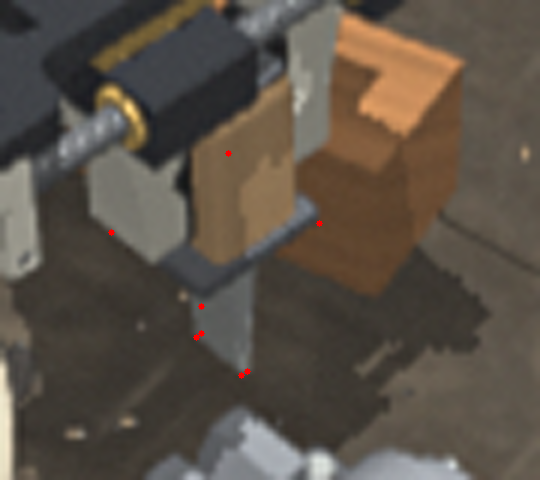

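```bash
python3 go.py .4697 -.2247 .206 -98.65
```

```text
t 6.55 pos [ 0.4709 -0.2245  0.2492] rpy [179.96  -0.   -98.6 ] F [-0.1  0.3 -1.6] j [ -3.9   8.1 -22.1  -0.  -59.9  -4.7] open 0.0275
dx 0.0004 dy 0.0012 dz 0.0432 spin 0.05
```

{"api": "play_rows", "payload": {"series": [[0, 0.0004, 0.0012, 0.015, 0], [0, 0.0004, 0.0012, 0.035, 0], [0, 0.0004, 0.0012, 0.043, 0], [0, 0.0004, 0.0012, 0.043, 0], [0, 0.0004, 0.0012, 0.043, 0]]}}

```text
clock: 7.05
tool_pos: [0.4695, -0.2251, 0.2071]
orientation: [-180.0, -0.0, -98.6]
force: [0.7, -0.0, -2.0]
opening: 0.0278
```

```bash
python3 go.py .4697 -.2247 .175 -98.65
```

```text
t 7.05 pos [ 0.4695 -0.2251  0.2071] rpy [-1.7999e+02 -2.0000e-02 -9.8630e+01] F [ 0.7 -0.  -2. ] j [ -4.   10.3 -25.5   0.  -54.2  -4.7] open 0.0278
dx -0.0004 dy -0.0001 dz 0.0321 spin 0.02
```

{"api": "play_rows", "payload": {"series": [[0, 0, 0, 0.005, 0], [0, 0, 0, 0.01, 0], [0, 0, 0, 0.015, 0], [0, 0, 0, 0.018, 0], [0, 0, 0, 0.018, 0]]}}

```text
clock: 7.55
tool_pos: [0.4697, -0.2253, 0.1888]
orientation: [-179.9, -0.0, -98.6]
force: [2.0, -0.3, -2.3]
opening: 0.0277
```

```bash
python3 go.py .4697 -.2247 .175 -98.65
```

```text
t 7.55 pos [ 0.4697 -0.2253  0.1888] rpy [-1.7992e+02 -1.0000e-02 -9.8650e+01] F [ 2.  -0.3 -2.3] j [ -4.   11.5 -26.8   0.  -51.6  -4.7] open 0.0277
dx -0.0005 dy 0.0001 dz 0.0138 spin 0.00
```

{"api": "play_rows", "payload": {"series": [[0, 0, -0.0003, 0.003, 0], [0, 0, -0.0003, 0.006, 0], [0, 0, -0.0003, 0.006, 0]]}}

```text
clock: 7.85
tool_pos: [0.4703, -0.2255, 0.184]
orientation: [-179.8, -0.0, -98.6]
force: [-0.9, 0.4, 6.3]
opening: 0.0277
```

```bash
python3 go.py .4697 -.2247 .175 -98.65
```

```text
t 7.85 pos [ 0.4703 -0.2255  0.184 ] rpy [-1.7985e+02 -4.0000e-02 -9.8630e+01] F [-0.9  0.4  6.3] j [ -4.   11.8 -27.1   0.1 -50.9  -4.7] open 0.0277
dx -0.0007 dy 0.0007 dz 0.0090 spin 0.02
```

{"api": "play_rows", "payload": {"series": [[0, 0, 0, 0.003, 0], [0, 0, 0, 0.006, 0], [0, 0, 0, 0.0085, 0], [0, 0, 0, 0.0085, 0], [0, 0, 0, 0.0085, 0]]}}

```text
clock: 8.35
tool_pos: [0.4701, -0.2254, 0.175]
orientation: [-179.9, -0.0, -98.6]
force: [0.9, -1.4, 5.5]
opening: 0.0282
```

```bash
python3 go.py .4697 -.2247 .175 -98.65; python3 - <<'E'
from plant import *
import cv2,numpy as np
s=snapshot("scene");np.savez("scene4.npz",**s)
g=s["frame"][:,:,::-1]
cv2.imwrite("pics/s4.png",cv2.resize(g[210:345,250:390],None,fx=4,fy=4,interpolation=cv2.INTER_CUBIC))
E
```

```text
t 8.35 pos [ 0.4701 -0.2254  0.175 ] rpy [-1.7988e+02 -2.0000e-02 -9.8640e+01] F [ 0.9 -1.4  5.5] j [ -4.   12.4 -27.7   0.  -49.7  -4.7] open 0.0282
dx -0.0007 dy 0.0005 dz -0.0000 spin 0.01
```

View pics/s4.png

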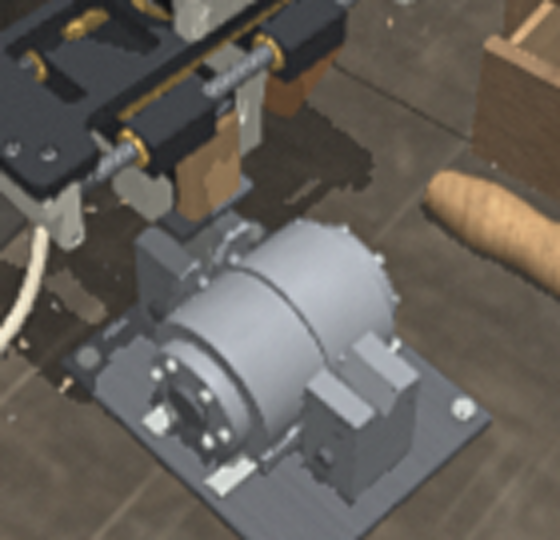

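```bash
cat > chk.py <<'E'
import numpy as np,cv2,sys
from h import *
def chk(f,tcp,yaw,out,o,wh,S,drop=.130):
    s=np.load(f);th=np.radians(yaw+90)
    ex=np.array([np.cos(th),np.sin(th),0]);ey=np.array([-np.sin(th),np.cos(th),0])
    c=np.array(tcp)-[0,0,drop]
    img=s["frame"][:,:,::-1].copy()
    crop=cv2.resize(img[o[1]:o[1]+wh[1],o[0]:o[0]+wh[0]],None,fx=S,fy=S,interpolation=cv2.INTER_CUBIC)
    for z,hx,hy,col in((.05,.02,.017,(0,0,255)),(.056,.02,.017,(0,255,0)),(.110,.014,.017,(255,0,0)),(0,.001,.009,(0,255,255))):
        q=[((np.array(proj(s,c+ex*a*hx+ey*b*hy+[0,0,z]))-o+.5)*S).astype(int).tolist() for a,b in((-1,-1),(1,-1),(1,1),(-1,1))]
        cv2.polylines(crop,[np.array(q)],True,col,1)
    cv2.imwrite(out,crop)
E
python3 - <<'E'
from chk import *
chk("scene3.npz",(.471,-.2245,.2491),-98.6,"pics/k3.png",(255,185),(90,85),6)
chk("scene4.npz",(.4701,-.2254,.175),-98.6,"pics/k4.png",(255,205),(90,85),6)
a=cv2.imread("pics/k3.png");b=cv2.imread("pics/k4.png");c=cv2.hconcat([a,b]);cv2.imwrite("pics/k34.png",cv2.resize(c,None,fx=.74,fy=.74))
E
```

```text
(no output)
```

View pics/k34.png

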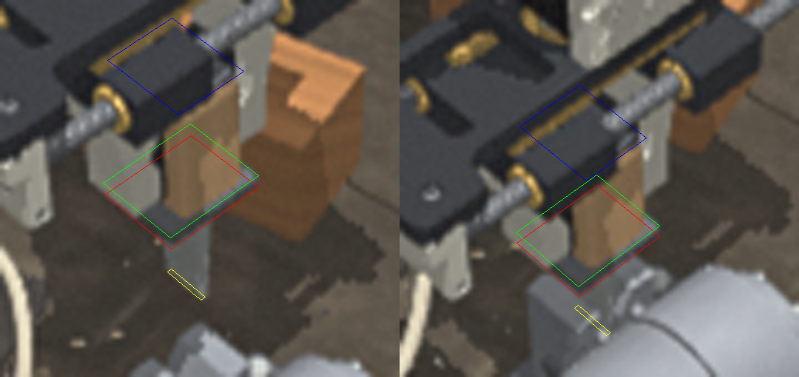

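{"api": "play_rows", "payload": {"series": [[0, 0, 0, -0.01, 0], [0, 0, 0, -0.03, 0], [0, 0, 0, -0.055, 0], [0, 0, 0, -0.06, 0], [0, 0, 0, -0.06, 0]]}}

```text
clock: 8.9
tool_pos: [0.4688, -0.225, 0.2345]
orientation: [-180.0, 0.0, -98.7]
force: [1.4, -0.4, -2.7]
opening: 0.0272
```

```bash
python3 go.py .4550 -.3236 .206 -98.65
```

```text
t 8.9 pos [ 0.4688 -0.225   0.2345] rpy [-1.7999e+02  3.0000e-02 -9.8680e+01] F [ 1.4 -0.4 -2.7] j [ -4.    8.7 -23.4  -0.  -57.9  -4.7] open 0.0272
dx 0.0996 dy -0.0012 dz 0.0285 spin -0.03
```

{"api": "play_rows", "payload": {"series": [[0, 0.035, -0.001, 0, 0], [0, 0.07, -0.0018, 0, 0], [0, 0.0995, -0.0018, 0, 0], [0, 0.0995, -0.0018, 0, 0], [0, 0.0995, -0.0018, 0, 0], [0, 0.0995, -0.0018, 0, 0]]}}

```text
clock: 9.5
tool_pos: [0.4554, -0.3232, 0.2331]
orientation: [179.9, 0.0, -98.7]
force: [0.6, -0.5, -2.2]
opening: 0.028
```

```bash
python3 go.py .4556 -.3237 .195 -98.65;python3 - <<'E'
from plant import *
import cv2,numpy as np
s=snapshot("scene");np.savez("scene5.npz",**s)
g=s["frame"][:,:,::-1]
cv2.imwrite("pics/s5.png",cv2.resize(g[210:345,250:390],None,fx=4,fy=4,interpolation=cv2.INTER_CUBIC))
E
```

```text
t 9.5 pos [ 0.4554 -0.3232  0.2331] rpy [ 1.7988e+02  4.0000e-02 -9.8670e+01] F [ 0.6 -0.5 -2.2] j [-15.3  12.4 -18.9  -0.  -58.8   6.6] open 0.028
dx 0.0005 dy -0.0002 dz 0.0381 spin -0.02
```

View pics/s5.png

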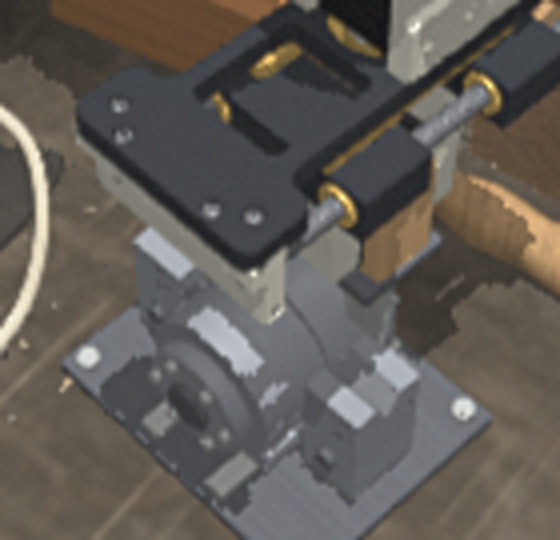

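{"api": "play_rows", "payload": {"series": [[0, 0.0004, -0.0002, 0.015, 0], [0, 0.0004, -0.0002, 0.03, 0], [0, 0.0004, -0.0002, 0.04, 0], [0, 0.0004, -0.0002, 0.042, 0], [0, 0.0004, -0.0002, 0.044, 0], [0, 0.0004, -0.0002, 0.044, 0]]}}

```text
clock: 10.15
tool_pos: [0.4559, -0.3239, 0.1904]
orientation: [180.0, 0.0, -98.7]
force: [-2.1, 1.7, -2.2]
opening: 0.0283
```

```bash
python3 go.py .4556 -.3237 .150 -98.65
```

```text
t 10.15 pos [ 0.4559 -0.3239  0.1904] rpy [ 1.7995e+02  1.0000e-02 -9.8650e+01] F [-2.1  1.7 -2.2] j [-15.3  14.9 -21.9  -0.  -53.3   6.7] open 0.0283
dx -0.0002 dy 0.0003 dz 0.0404 spin -0.00
```

{"api": "play_rows", "payload": {"series": [[0, 0, 0.0003, 0.004, 0], [0, 0, 0.0003, 0.008, 0], [0, 0, 0.0003, 0.012, 0], [0, 0, 0.0003, 0.016, 0], [0, 0, 0.0003, 0.02, 0], [0, 0, 0.0003, 0.024, 0], [0, 0, 0.0003, 0.028, 0], [0, 0, 0.0003, 0.032, 0], [0, 0, 0.0003, 0.036, 0], [0, 0, 0.0003, 0.036, 0]]}}

```text
clock: 11.15
tool_pos: [0.4575, -0.3251, 0.1556]
orientation: [-179.8, -0.1, -98.6]
force: [1.1, -2.8, 1.4]
opening: 0.0279
```

```bash
python3 go.py .4556 -.3237 .150 -98.65
```

```text
t 11.15 pos [ 0.4575 -0.3251  0.1556] rpy [-1.7976e+02 -9.0000e-02 -9.8620e+01] F [ 1.1 -2.8  1.4] j [-15.4  17.2 -24.1   0.1 -48.5   6.7] open 0.0279
dx -0.0011 dy 0.0021 dz 0.0056 spin 0.03
```

{"api": "play_rows", "payload": {"series": [[0, 0.0005, -0.001, 0.003, 0], [0, 0.0005, -0.001, 0.0055, 0], [0, 0.0005, -0.001, 0.0065, 0], [0, 0.0005, -0.001, 0.0065, 0], [0, 0.0005, -0.001, 0.0065, 0]]}}

```text
clock: 11.65
tool_pos: [0.4579, -0.3255, 0.1494]
orientation: [-179.8, -0.1, -98.6]
force: [-0.5, -0.2, 10.4]
opening: 0.0278
```

```bash
python3 go.py .4556 -.3237 .150 -98.65
```

```text
t 11.65 pos [ 0.4579 -0.3255  0.1494] rpy [-1.7983e+02 -7.0000e-02 -9.8620e+01] F [-0.5 -0.2 10.4] j [-15.4  17.7 -24.4   0.1 -47.8   6.7] open 0.0278
dx -0.0014 dy 0.0026 dz -0.0006 spin 0.03
```

{"api": "play_rows", "payload": {"series": [[0, 0, 0, 0.001, 0], [0, 0, 0, 0.002, 0], [0, 0, 0, 0.002, 0]]}}

```text
clock: 11.95
tool_pos: [0.458, -0.3255, 0.1493]
orientation: [-179.8, -0.1, -98.6]
force: [-5.5, 5.0, 26.4]
opening: 0.028
```

```bash
python3 go.py .4579 -.3255 .150 -98.65;python3 - <<'E'
from plant import *
import cv2,numpy as np
s=snapshot("scene");np.savez("scene6.npz",**s)
g=s["frame"][:,:,::-1]
cv2.imwrite("pics/s6.png",cv2.resize(g[210:345,250:390],None,fx=4,fy=4,interpolation=cv2.INTER_CUBIC))
E
```

```text
t 11.95 pos [ 0.458  -0.3255  0.1493] rpy [-1.798e+02 -1.100e-01 -9.858e+01] F [-5.5  5.  26.4] j [-15.4  17.7 -24.4   0.1 -47.7   6.7] open 0.028
dx -0.0000 dy 0.0001 dz -0.0007 spin 0.07
```

View pics/s6.png

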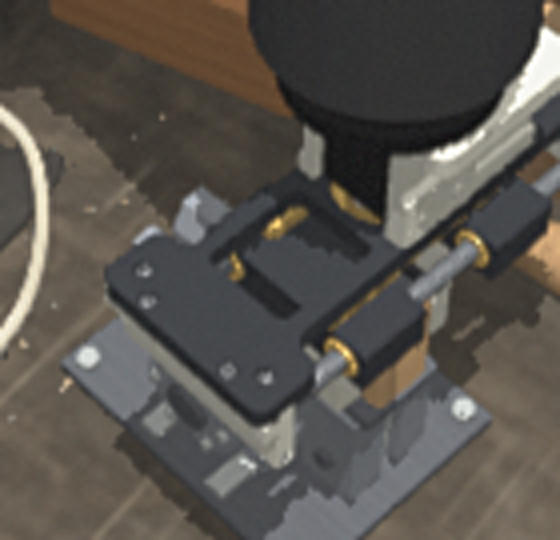

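{"api": "play_rows", "payload": {"series": [[0, 0, 0, -0.008, 0], [0, 0, 0, -0.025, 0], [0, 0, 0, -0.05, 0], [0, 0, 0, -0.078, 0], [0, 0, 0, -0.088, 0], [0, 0, 0, -0.088, 0], [0, 0, 0, -0.088, 0]]}}

```text
clock: 12.7
tool_pos: [0.4563, -0.3244, 0.2326]
orientation: [179.9, 0.0, -98.7]
force: [-0.3, -0.6, -3.1]
opening: 0.0279
```

```bash
python3 go.py .4707 -.2257 .235 -98.65;python3 - <<'E'
from plant import *
import cv2,numpy as np
s=snapshot("scene");np.savez("scene7.npz",**s)
g=s["frame"][:,:,::-1]
cv2.imwrite("pics/s7.png",cv2.resize(g[210:345,250:390],None,fx=4,fy=4,interpolation=cv2.INTER_CUBIC))
E
```

```text
t 12.7 pos [ 0.4563 -0.3244  0.2326] rpy [ 1.7994e+02  5.0000e-02 -9.8690e+01] F [-0.3 -0.6 -3.1] j [-15.4  12.5 -18.8  -0.  -58.8   6.7] open 0.0279
dx -0.0998 dy 0.0006 dz -0.0024 spin -0.04
```

View pics/s7.png

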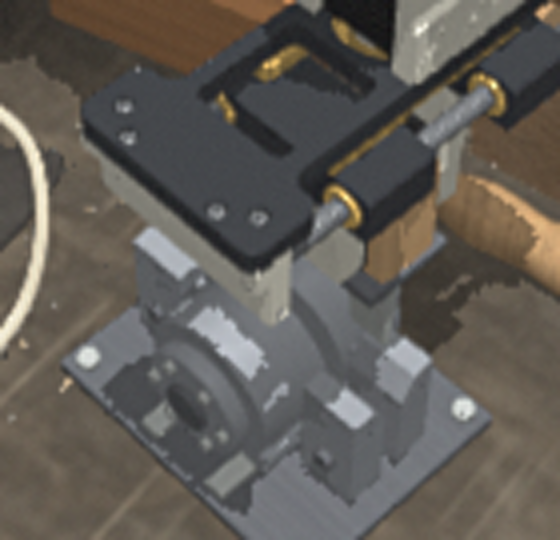

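{"api": "play_rows", "payload": {"series": [[0, -0.035, 0.0003, -0.015, 0], [0, -0.07, 0.0006, -0.03, 0], [0, -0.0998, 0.0006, -0.035, 0], [0, -0.0998, 0.0006, -0.035, 0], [0, -0.0998, 0.0006, -0.035, 0], [0, -0.0998, 0.0006, -0.035, 0]]}}

```text
clock: 13.35
tool_pos: [0.4708, -0.2263, 0.2675]
orientation: [179.9, -0.0, -98.7]
force: [-0.9, -0.4, -2.0]
opening: 0.0278
```

```bash
python3 go.py .4707 -.2257 .235 -98.65;python3 - <<'E'
from plant import *
import cv2,numpy as np
s=snapshot("scene");np.savez("scene8.npz",**s)
g=s["frame"][:,:,::-1]
cv2.imwrite("pics/s8.png",cv2.resize(g[210:345,250:390],None,fx=4,fy=4,interpolation=cv2.INTER_CUBIC))
E
sed -i 's/("top0","scene0")/("scene0","scene8")/' m3.py m2.py; python3 m3.py; python3 m2.py
```

```text
t 13.35 pos [ 0.4708 -0.2263  0.2675] rpy [179.88  -0.   -98.68] F [-0.9 -0.4 -2. ] j [ -4.1   7.3 -20.4  -0.  -62.4  -4.5] open 0.0278
dx -0.0006 dy 0.0002 dz 0.0325 spin -0.03
scene0 L x [(np.float64(-16.5), 13.5), (np.float64(-5.5), -7.9), (np.float64(9.0), 6.0), (np.float64(20.0), -12.5)]
   y@ -0.013 [(np.float64(-26.0), -3.0), (np.float64(-19.5), -4.3), (np.float64(-13.5), 10.7), (np.float64(14.5), -11.0)]
   y@ 0.013 [(np.float64(-24.5), -5.2), (np.float64(-13.5), 11.4), (np.float64(14.5), -10.3)]
scene0 R x [(np.float64(-16.5), 14.2), (np.float64(-5.5), -8.3), (np.float64(9.0), 6.4), (np.float64(20.0), -6.3), (np.float64(25.5), -6.5)]
   y@ -0.013 [(np.float64(-14.0), 12.4), (np.float64(13.5), -4.8)]
   y@ 0.013 [(np.float64(-14.0), 12.7), (np.float64(14.0), -5.3)]
scene8 L x [(np.float64(-18.0), 14.1), (np.float64(-6.5), -13.1), (np.float64(-2.0), 6.7), (np.float64(11.5), 4.5), (np.float64(22.5), -15.3)]
   y@ -0.013 [(np.float64(-20.0), -6.4), (np.float64(-13.5), 12.4), (np.float64(9.0), -6.5), (np.float64(14.5), -8.6)]
   y@ 0.013 [(np.float64(-24.0), -6.5), (np.float64(-1
[... 815 characters left out ...]
   0.07  ] rect [ 441.4 -322.8] [29.5 14.1] 82.3 g 145.0
scene8 1 129 px [303.1 263.8] mean [ 0.4824 -0.2276  0.07  ] rect [ 481.8 -227.5] [29.8 16.5] 84.3 g 144.0
scene8 3 283 px [332.5 280.5] mean [ 0.4848 -0.2871  0.07  ] rect [ 489.4 -280.3] [56.5 49.7] 83.2 g 148.0
scene8 4 121 px [291.3 273.6] mean [ 0.4546 -0.2248  0.07  ] rect [ 454.4 -224.2] [30.6 13.9] 77.8 g 145.0
scene8 8 378 px [307.5 299.8] mean [ 0.4305 -0.2779  0.07  ] rect [ 435.4 -273.6] [57.4 52.3] 80.5 g 149.0
scene8 11 158 px [348.2 297.9] mean [ 0.4726 -0.3271  0.07  ] rect [ 471.8 -326.7] [29.  17.5] 84.3 g 156.0
scene8 19 142 px [334.2 310.3] mean [ 0.4405 -0.323   0.07  ] rect [ 440.4 -322.8] [29.4 13.6] 82.4 g 153.0
```

View pics/s8.png

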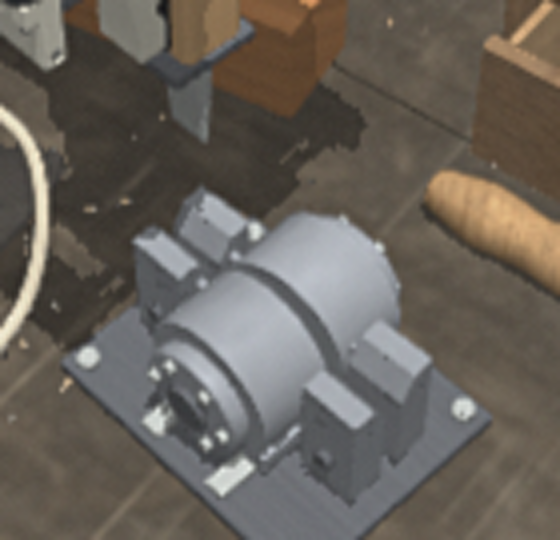

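```bash
python3 go.py .4702 -.2250 .192 -98.65
```

```text
t 13.4 pos [ 0.4708 -0.2266  0.2676] rpy [179.89  -0.   -98.71] F [-0.2 -0.7 -2.1] j [ -4.2   7.3 -20.4  -0.  -62.4  -4.5] open 0.0275
dx -0.0015 dy 0.0008 dz 0.0756 spin -0.06
```

{"api": "play_rows", "payload": {"series": [[0, -0.0012, 0.0008, 0.02, 0], [0, -0.0012, 0.0008, 0.045, 0], [0, -0.0012, 0.0008, 0.065, 0], [0, -0.0012, 0.0008, 0.075, 0], [0, -0.0012, 0.0008, 0.076, 0], [0, -0.0012, 0.0008, 0.076, 0]]}}

```text
clock: 14.0
tool_pos: [0.4709, -0.2252, 0.1929]
orientation: [180.0, -0.0, -98.7]
force: [-0.4, -0.9, -0.5]
opening: 0.0277
```

```bash
python3 go.py .4702 -.2250 .15 -98.65
```

```text
t 14.0 pos [ 0.4709 -0.2252  0.1929] rpy [ 1.800e+02 -2.000e-02 -9.869e+01] F [-0.4 -0.9 -0.5] j [ -4.   11.4 -26.3   0.  -52.3  -4.7] open 0.0277
dx -0.0001 dy 0.0007 dz 0.0429 spin -0.04
```

{"api": "play_rows", "payload": {"series": [[0, 0, 0.0005, 0.004, 0], [0, 0, 0.0005, 0.008, 0], [0, 0, 0.0005, 0.012, 0], [0, 0, 0.0005, 0.016, 0], [0, 0, 0.0005, 0.016, 0]]}}

```text
clock: 14.5
tool_pos: [0.4702, -0.2246, 0.1763]
orientation: [180.0, -0.0, -98.7]
force: [0.4, -0.3, -2.0]
opening: 0.0278
```

```bash
python3 go.py .4702 -.2250 .15 -98.65
```

```text
t 14.5 pos [ 0.4702 -0.2246  0.1763] rpy [179.99  -0.   -98.66] F [ 0.4 -0.3 -2. ] j [ -3.9  12.4 -27.6   0.  -50.1  -4.7] open 0.0278
dx 0.0004 dy -0.0001 dz 0.0263 spin -0.01
```

Free and centred so far, as expected. Pushing on to home.

{"api": "play_rows", "payload": {"series": [[0, 0, 0, 0.004, 0], [0, 0, 0, 0.008, 0], [0, 0, 0, 0.012, 0], [0, 0, 0, 0.016, 0], [0, 0, 0, 0.02, 0], [0, 0, 0, 0.023, 0], [0, 0, 0, 0.026, 0], [0, 0, 0, 0.027, 0], [0, 0, 0, 0.027, 0]]}}

```text
clock: 15.4
tool_pos: [0.4716, -0.225, 0.1506]
orientation: [-179.8, -0.0, -98.6]
force: [1.9, -1.0, 3.8]
opening: 0.0278
```

```bash
python3 go.py .4702 -.2250 .15 -98.65
```

```text
t 15.4 pos [ 0.4716 -0.225   0.1506] rpy [-1.7982e+02 -3.0000e-02 -9.8620e+01] F [ 1.9 -1.   3.8] j [ -3.9  14.3 -29.2   0.1 -46.3  -4.7] open 0.0278
dx 0.0002 dy 0.0014 dz 0.0006 spin 0.03
```

{"api": "play_rows", "payload": {"series": [[0, 0, 0, 0.001, 0], [0, 0, 0, 0.002, 0], [0, 0, 0, 0.003, 0], [0, 0, 0, 0.003, 0]]}}

```text
clock: 15.8
tool_pos: [0.4716, -0.2249, 0.1491]
orientation: [-179.8, -0.0, -98.6]
force: [-3.9, 3.3, 20.2]
opening: 0.0278
```

```bash
python3 go.py .4702 -.2250 .15 -98.65
```

```text
t 15.8 pos [ 0.4716 -0.2249  0.1491] rpy [-1.7979e+02 -4.0000e-02 -9.8590e+01] F [-3.9  3.3 20.2] j [ -3.9  14.4 -29.3   0.1 -46.1  -4.7] open 0.0278
dx 0.0003 dy 0.0014 dz -0.0009 spin 0.06
```

{"api": "play_rows", "payload": {"series": [[0, 0, 0, 0.001, 0], [0, 0, 0, 0.001, 0]]}}

```text
clock: 16.0
tool_pos: [0.4717, -0.2249, 0.1489]
orientation: [-179.8, -0.1, -98.6]
force: [-5.7, 5.2, 30.5]
opening: 0.028
```

```bash
python3 go.py .4702 -.2250 .15 -98.65
```

```text
t 16.0 pos [ 0.4717 -0.2249  0.1489] rpy [-1.7977e+02 -5.0000e-02 -9.8570e+01] F [-5.7  5.2 30.5] j [ -3.9  14.4 -29.3   0.1 -46.1  -4.7] open 0.028
dx 0.0003 dy 0.0014 dz -0.0011 spin 0.08
```

{"api": "play_rows", "payload": {"series": [[0, 0, -0.0014, -0.003, 0], [0, 0, -0.0014, -0.003, 0], [0, 0, -0.0014, -0.003, 0]]}}

```text
clock: 16.3
tool_pos: [0.4719, -0.2249, 0.1492]
orientation: [-180.0, -0.0, -98.6]
force: [-2.0, 2.4, 11.4]
opening: 0.028
```

```bash
python3 go.py .4716 -.2250 .15 -98.65
```

```text
t 16.3 pos [ 0.4719 -0.2249  0.1492] rpy [-1.7995e+02 -1.0000e-02 -9.8650e+01] F [-2.   2.4 11.4] j [ -4.   14.5 -29.1   0.  -46.4  -4.7] open 0.028
dx 0.0001 dy 0.0003 dz -0.0008 spin 0.00
```

Still pressing lightly (fine; keeps it home). Release.

{"api": "play_rows", "payload": {"series": [[75, 0, 0, 0, 0], [75, 0, 0, 0, 0], [75, 0, 0, 0, 0], [75, 0, 0, 0, 0], [75, 0, 0, 0, 0], [75, 0, 0, 0, 0], [75, 0, 0, 0, 0], [75, 0, 0, 0, 0]]}}

```text
clock: 17.1
tool_pos: [0.4715, -0.2249, 0.1486]
orientation: [180.0, -0.0, -98.7]
force: [-0.4, 0.4, -0.1]
opening: 0.0654
```

```bash
python3 go.py .4716 -.2250 .25 -98.65
```

```text
t 17.1 pos [ 0.4715 -0.2249  0.1486] rpy [180.    -0.   -98.66] F [-0.4  0.4 -0.1] j [ -4.   14.5 -29.2   0.  -46.3  -4.7] open 0.0654
dx 0.0001 dy -0.0001 dz -0.1014 spin -0.01
```

Released with 18 mm clearance each side; retreat straight up.

{"api": "play_rows", "payload": {"series": [[75, 0, 0, -0.02, 0], [75, 0, 0, -0.05, 0], [75, 0, 0, -0.09, 0], [75, 0, 0, -0.13, 0], [75, 0, 0, -0.17, 0], [75, 0, 0, -0.21, 0], [75, 0, 0, -0.24, 0], [75, 0, 0, -0.25, 0], [75, 0, 0, -0.25, 0]]}}

```text
clock: 18.0
tool_pos: [0.4718, -0.225, 0.4001]
orientation: [-179.8, 0.0, -98.7]
force: [1.0, 1.1, -1.0]
opening: 0.0656
```

```bash
python3 - <<'E'
from plant import *
import cv2,numpy as np
s=snapshot("scene");np.savez("scene9.npz",**s)
g=s["frame"][:,:,::-1]
cv2.imwrite("pics/s9.png",cv2.resize(g[150:345,250:390],None,fx=3,fy=3,interpolation=cv2.INTER_CUBIC))
E
sed -i 's/"scene8"/"scene9"/' m3.py m2.py; python3 m3.py|tail -6; python3 m2.py|grep scene9
python3 - <<'E'
import numpy as np
from h import *
w=pts(np.load("scene9.npz"));x,y,z=w[...,0],w[...,1],w[...,2]
m=(abs(x-.4715)<.03)&(abs(y+.225)<.03)&(z>.11);print(w[m].mean(0),np.median(w[m][:,2]),m.sum(),w[m].min(0),w[m].max(0))
E
```

```text
scene9 L x [(np.float64(-19.0), 13.6), (np.float64(-16.0), -13.5), (np.float64(-12.5), 5.3)]
   y@ -0.013 [(np.float64(-26.5), -3.0), (np.float64(-23.0), 3.7), (np.float64(-19.5), -9.0), (np.float64(-14.0), 5.6), (np.float64(20.0), -5.2)]
   y@ 0.013 [(np.float64(-25.0), -3.6), (np.float64(-19.0), -7.1), (np.float64(-13.5), 7.7)]
scene9 R x [(np.float64(-17.5), 14.6), (np.float64(-5.5), -12.2), (np.float64(3.5), 7.6), (np.float64(16.5), 7.0), (np.float64(27.0), -8.5)]
   y@ -0.013 [(np.float64(-14.5), 13.4), (np.float64(13.5), -5.4)]
   y@ 0.013 [(np.float64(-15.5), 5.3)]
scene9 1 311 px [332.6 279.9] mean [ 0.4859 -0.2866  0.07  ] rect [ 490.7 -281.2] [56.8 49.5] 82.3 g 143.0
scene9 5 85 px [291.2 274.7] mean [ 0.4527 -0.2261  0.07  ] rect [ 452.4 -225.6] [20.2 36.7] 17.2 g 107.0
scene9 12 382 px [307.6 300. ] mean [ 0.4303 -0.2781  0.07  ] rect [ 435.3 -273.4] [56.7 51.4] 81.8 g 146.0
scene9 14 155 px [348.5 298.3] mean [ 0.4722 -0.3278  0.07  ] rect [ 471.9 -327.9] [29.6 16.7] 82.4 g 153.0
scene9 18 140 px [334.3 310.3] mean [ 0.4405 -0.3231  0.07  ] rect [ 440.5 -323. ] [29.8 13.6] 81.4 g 152.0
[ 0.4626105  -0.23568655  0.42969687] 0.4554774526395817 4675 [ 0.44153018 -0.25499536  0.11002903] [ 0.50144059 -0.1951347   0.51754236]
```

View pics/s9.png

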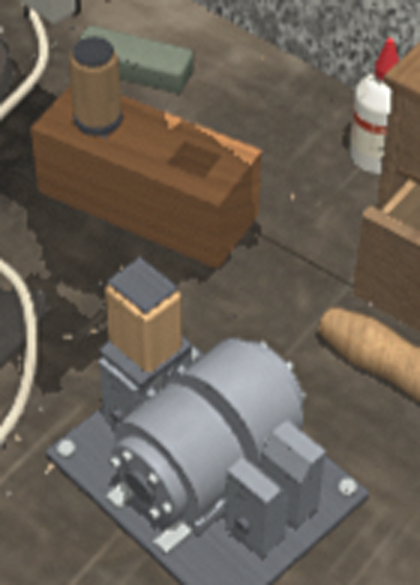

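```bash
python3 - <<'E'
import numpy as np
from h import *
import cv2
w=pts(np.load("scene9.npz"));x,y,z=w[...,0],w[...,1],w[...,2]
m=(abs(x-.4715)<.03)&(abs(y+.225)<.03)&(z>.124)&(z<.14);P=w[m]
print(m.sum(),P.mean(0),np.median(P[:,2]),cv2.minAreaRect((P[:,:2]*1000).astype(np.float32)))
A=np.c_[P[:,:2]-P[:,:2].mean(0),np.ones(len(P))];print(np.linalg.lstsq(A,P[:,2],rcond=None)[0])
from plant import get_obs;o=get_obs();print(o["clock"],o["force"].round(1))
E
```

```text
291 [ 0.46926075 -0.2278842   0.12922132] 0.12988637433283215 ((470.3138732910156, -227.20738220214844), (33.3571891784668, 26.45484733581543), 82.17110443115234)
[0.0909602  0.05623885 0.12922132]
18.05 [-1.1  0.5 -0.8]
```

```bash
python3 -c "
from plant import *
print(close_job())"
```

```text
the job is handed in; nothing more can be done
None
```

The job is done and handed in at about 18 s: the wedge stands fully home in the left notch with the gripper clear. I took the wedge from the rack and pushed it half in (25 mm) at the left end (+y). It then went fully home at the right end, and fully home at the left, where I let go and backed off.

**Last checks**
- **Fully home:** each full push ended on a hard stop, at the same TCP height within 0.5 mm (about 0.149 m). The handle top now reads 129.9 mm, against 130 mm expected.
- **Forces:** the push force was at most about 30 N in the readings.
- **Openings:** before the last push the images showed about 4 mm at the left and 8.6 mm at the right, so about 4.5 mm askew. I did not measure the ends between those points.
- **Left behind:** the last image shows the punch still in the rack.

**Less clean or not confirmed**
- **Uneven at the right end:** the halves did not move equally there; the far half moved about 7.7 mm and the near half about 1 mm.
- **Left end not measured:** the wedge hides that ear, so its final opening is inferred from the wedge being home.
- **Wedge tilt:** a plane fit to the handle top gave a slope of about 5°. It probably comes from side pixels in the selection, as the wedge looks upright in the image, but I did not check further.

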